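Free the tip-cleaner seat of the iron stand

TASK

Someone left the solder reel standing in the round seat of the black iron stand. First move the reel into the shallow metal tray, standing flat on its end as it does now, then put the tip cleaner (the open tin with brass curls) upright into the seat, inside the raised ring. Set both down, do not drop or fling them.

Things in the scene. Friction and masses are not known exactly. Their poses are not given: they have to be found in the camera images.
- stand: Iron stand, fixed; origin under the centre of its round seat, z up. Black plate 6 mm thick, x -55 to 123, y -55 to 55 mm. The seat is the flat plate top (z 6 mm) inside a raised ring, inner radius 38, outer 42, top at z 12 mm. Wire coil on the plate at x 79 to 117, y -38 to 38, top at z 65 mm. Left or right of the robot, its x within 20 degrees of straight ahead (away from the robot).
- reel: Solder reel, a closed cylinder on end with black flanges and wound grey solder wire: 54 mm across, 40 mm high, 0.2 to 0.35 kg; origin at the centre of its underside, z up. It starts standing on the seat of the stand, up to 7 mm off its centre.
- tip_cleaner: Round open steel tin full of brass curls, 56 mm across, 40 high, 0.1 to 0.2 kg; origin at the centre of its underside, z up. Starts upright on the bench between stand and tray. A lidded amber jar, 52 mm across, 46 high, stands about straight nearer or farther from the robot, 115 mm or more centre to centre. Iron and screwdriver lie beyond, over 0.72 m ahead.
- tray: Shallow empty aluminium tray, fixed to the bench on the other side from the stand; 170 mm along x, 150 mm along y, outside; walls 3 mm thick, 14 mm high; floor 3 mm above the bench; origin at the centre of its underside, z up.
There are look-alikes about, which are no part of the job. There is more than one size of the stand; the one meant has the size given above.

How it is judged:
By the outcome, as a careful person would: the job done as asked, in the order asked, and still so for the second after the job is handed in, with the robot touching nothing.
It also fails if it takes over 58 s, if anything falls off the work surface, if the arm or the gripper's body presses on something with over 40 N, if the wrist force passes 120 N, or if a joint passes its speed limit or range.

ROBOT

A 6-joint arm with a two-finger parallel gripper is mounted at the origin on the work surface. World frame = base frame: x ahead of the robot, y to its left, z up, the work surface at z = 0. Lengths are in m, angles in rad, forces in N, time in s.
With the tool pointing down it reaches from about 0.25 to 0.725 m from the base axis. Payload 4 kg.
Tool frame: the origin (TCP) lies on the centre line of the jaws, within the pads' length; the fingertips stand 17 mm ahead of it and the grasp point (between the pads) lies 2 mm behind it; z points along the fingers, y is the line along which they close (so a half turn about z gives the same grasp; the last joint's range is limited). The gripper opens to 85 mm and grips with 20 to 120 N. Pads are 22 mm wide; open, the fingers measure 114 mm over their backs; the gripper's body (76 mm by 85 mm) begins 54 mm behind the grasp point. The pads swing forward as they close: fully open they stand 13 mm farther back than shut.
Start: joints at [-1.315, 0.241, 0.005, 1.335, 0, 1.571], TCP at [0.127, -0.484, 0.248] pointing down, gripper open.
Joint ranges: [-2.72, 2.72], [-1.05, 1.87], [-1.09, 1.28], [-1.99, 2.15], [-1.42, 1.44], [-3.14, 3.14]. Speed limits (rad/s): [2.79, 2.79, 3.14, 3.14, 3.14, 3.14].

INTERFACE

Orientations are given as a unit quaternion [x, y, z, w].
In Python, from workcell import get_obs, imaging, order gives the robot as it stands.
- The arm moves only by the tool apply_moves, never from a script. Its argument "targets" is a list that holds one entry, the list of rows, each a list of 5 numbers: the shift along the world's x, y, z in units of 40 mm (1.0 is 40 mm), then the turn about the world's z in degrees, then the gripper command: -1 is shut, 1 is fully open, values between are in proportion. In form: [[[dx, dy, dz, turn, fingers], ...]]. A call has 1 to 8 rows; each row shifts and turns the commanded pose from where the row before left it; what a row does not reach is not made up. A row lasts 1/12 s, in which the tool goes at most 41.7 mm and 7.16 degrees, less where a joint would pass 70% of its speed; a pose out of reach is approached as far as the arm can. A call is refused whole if a number of a shift passes 1 or a number of a turn 7.16, either way. A call with a gripper value outside its range is refused whole. The fingers move at their own pace and stop on an object; the grip force is fixed at half the most. Time passes only in rows, so rows that do not move let the fingers close. It gives the time, the measured TCP pose, the force, the opening and the grip force at its end, in the units of the state.
- get_obs(): the state, without advancing time (a new reading comes with each control period).
- imaging.camera(name): name is "scene" or "top"; returns (picture, depth): 384x512x3 uint8, blue, green, red; 384x512 float32, m along the optical axis (not along the pixel's ray), 0 where there is no reading.
- imaging.get_calibration(name): a dict with "camera_matrix" (3x3 intrinsics, pixels), "eye" and "rotation" of the camera in the world. Camera axes: x right, y down, z forward; pixel columns grow to the right and rows downward; lengths in m; the calibration is good to about 2 mm. A picture is of the moment at which its call begins. get_calibration takes no time and is no camera call.
- order.job_done(): hands the job in; it is judged then, once.
The state is a dict: "clock": time; "joint_pos": joint angles; "joint_vel": joint speeds; "tau": joint torques, N m; "eef_pos": TCP position; "tool_rot": TCP orientation; "ft_force": force on the tool from outside, world axes, zero at the start; "ft_torque": the same for the moment, N m; "grip_width": finger opening in m; "grasp_force": force on a finger pad.
Only numpy, scipy, OpenCV 4.12 (cv2) and the standard library are available. Lean on these libraries where they do the work, as an engineer would, in place of code of your own. Each camera call takes 0.05 s, during which the arm holds its last target. There are 200 camera calls.

## Working session

There is one attempt and no reset: what is moved stays moved. The work goes in short steps, Python scripts to look and compute and a tool call to move; the robot and the scene stay as the last step left them, time stands still between calls to the robot, and variables do not carry over. Pictures are saved under pics/ and viewed, at most 10 in all, crops included, and the job is handed in when it is done.

Besides the shell and the picture viewer there is one more tool, called after "Request:" as name(argument=value, ...) on one line, values as JSON. apply_moves: Moves the arm, as the interface text tells. Its arguments: {"type":"object","properties":{"targets":{"type":"array","items":{"type":"array","items":{"type":"array","items":{"type":"number"}}}}},"required":["targets"]}

```bash
mkdir -p pics
cat > h.py <<'E'
import numpy as np, cv2
from workcell import get_obs, imaging, order
def shot(name):
    im,d=imaging.camera(name); c=imaging.get_calibration(name)
    K=np.array(c["camera_matrix"]);R=np.array(c["rotation"]);e=np.array(c["eye"])
    v,u=np.mgrid[:d.shape[0],:d.shape[1]]
    p=np.stack([(u-K[0,2])/K[0,0]*d,(v-K[1,2])/K[1,1]*d,d],-1)@R.T+e
    p[d==0]=np.nan
    return im,d,p
E
python3 - <<'E'
from h import *
for n in("top","scene"):
    im,d,p=shot(n); cv2.imwrite(f"pics/{n}1.png",im); np.save(f"{n}1.npy",p)
    c=imaging.get_calibration(n);print(n,c)
    print(p[200,250],p[100,100],p[300,400])
print(get_obs())
E
```

```text
Traceback (most recent call last):
  File "h.py", line 7, in shot
    p=np.stack([(u-K[0,2])/K[0,0]*d,(v-K[1,2])/K[1,1]*d,d],-1)@R.T+e
      ~~~~~~~~~~~~~~~~~~~~~~~~~~~~~~~~~~~~~~~~~~~~~~~~~~~~~~~~^~~~
ValueError: matmul: Input operand 1 has a mismatch in its core dimension 0, with gufunc signature (n?,k),(k,m?)->(n?,m?) (size 4 is different from 3)
```

Rotation is a quaternion.

```bash
sed -i 's/R=np.array(c\["rotation"\])/R=Rotation.from_quat(c["rotation"]).as_matrix()/; 1a from scipy.spatial.transform import Rotation' h.py
python3 - <<'E'
from h import *
for n in("top","scene"):
    im,d,p=shot(n); cv2.imwrite(f"pics/{n}1.png",im); np.save(f"{n}1.npy",p)
    c=imaging.get_calibration(n);print(n,c)
    print(p[200,250],p[100,100],p[300,400])
print(get_obs())
E
```

```text
top {'camera_matrix': array([[378.63808413,   0.        , 250.90267989],
       [  0.        , 378.63808413, 191.53799443],
       [  0.        ,   0.        ,   1.        ]]), 'eye': array([0.4064833 , 0.06461058, 1.01048594]), 'rotation': array([ 0.71475019, -0.6984735 ,  0.03228363, -0.01499034])}
[0.45168569 0.04256786 0.00125226] [ 0.71195023  0.45272358 -0.00103319] [ 0.19657104 -0.35943598  0.0038827 ]
scene {'camera_matrix': array([[488.03007883,   0.        , 249.75354107],
       [  0.        , 488.03007883, 197.74072936],
       [  0.        ,   0.        ,   1.        ]]), 'eye': array([1.09152819, 0.66667876, 1.02415198]), 'rotation': array([ 0.35772305,  0.86338025, -0.32533256, -0.14410927])}
[0.4369535  0.04443401 0.00057694] [ 0.48030022 -0.62447853  0.00494817] [ 0.4073317   0.51766998 -0.00097059]
{'clock': 0.15, 'joint_pos': array([-1.31502311e+00,  2.41222226e-01,  4.07763122e-03,  1.33522250e+00,
       -3.49564128e-05,  1.57079892e+00]), 'joint_vel': array([-0.00164781, -0.00130919,  0.00423621,  0.00087914,  0.00140051,
       -0.00051341]), 'tau': array([ 2.06455238e-04, -3.72635722e+01,  2.52638483e+01,  1.23886930e-02,
       -6.67447623e-06, -1.49941830e-06]), 'eef_pos': array([ 0.12637577, -0.48331085,  0.24764307]), 'tool_rot': array([ 9.91833505e-01,  1.27536983e-01, -1.17502819e-04, -7.76739468e-04]), 'ft_force': array([ 0.72529667, -0.62734044,  0.65482155]), 'ft_torque': array([-0.03297219,  0.01454618, -0.02155293]), 'grasp_force': 0.0, 'grip_width': 0.08525477233582522}
```

View pics/top1.png

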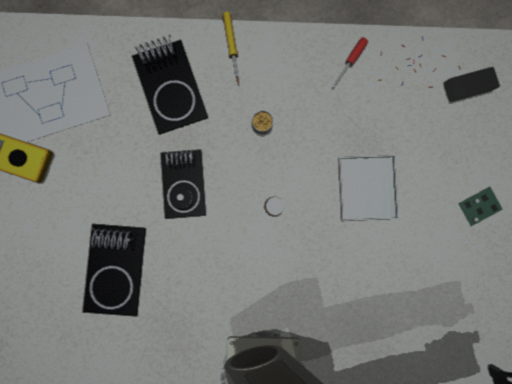

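View pics/scene1.png

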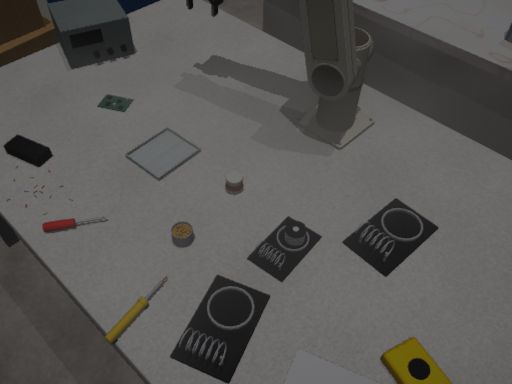

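The top view shows the right stand at about (183,185) with the reel at (180,197). The tip cleaner is at (262,122), the jar at (274,206) and the tray at (367,188). The other two stands, at (175,85) and (113,270), are larger look-alikes.

Run:
```python
from h import *
for n in("top","scene"):
    p=np.load(n+"1.npy")
    if n=="top":
        for nm,(u,v) in dict(stand=(170,212),reel=(181,198),cl=(262,122),jar=(274,206),tray=(367,188)).items(): print(nm,p[v,u].round(3))
        reg={'reel':p[197,181],'cleaner':p[122,262],'jar':p[206,274]}
    for nm,c in reg.items():
        for lo,hi in((.03,.052),):
            m=(np.hypot(p[...,0]-c[0],p[...,1]-c[1])<.05)&(p[...,2]>lo)&(p[...,2]<hi)&((nm!='reel')|(p[...,0]<c[0]+.036))
            q=p[m]; z=np.median(q[:,2]); t=q[abs(q[:,2]-z)<.006]
            (x,y),r=cv2.minEnclosingCircle(t[:,:2].astype(np.float32)); print(n,nm,len(t),z.round(4),np.round([x,y,r],4),t.mean(0).round(4))
im=cv2.imread("pics/top1.png");p=np.load("top1.npy")
g=im.max(2)
# plate
m=((g<60)).astype(np.uint8); m[:140]=0;m[235:]=0;m[:,:150]=0;m[:,220:]=0
m=cv2.morphologyEx(m,cv2.MORPH_CLOSE,np.ones((15,15)))
P=p[m>0];P=P[P[:,2]<.012]
r=cv2.minAreaRect((P[:,:2]*1000).astype(np.float32));print("plate",r)
# tray: walls
w=(p[...,2]>.007)&(p[...,2]<.02); w[:,:325]=0;w[:,410:]=0;w[:145]=0;w[235:]=0
P=p[w]; print("tray",len(P),cv2.minAreaRect((P[:,:2]*1000).astype(np.float32)))
cv2.imwrite("pics/z1.png",cv2.resize(im[135:230,150:300],None,fx=5,fy=5,interpolation=cv2.INTER_CUBIC))
```

```text
stand [0.415 0.253 0.004]
reel [0.451 0.219 0.045]
cl [0.654 0.017 0.039]
jar [ 0.436 -0.018  0.048]
tray [ 0.491 -0.272  0.003]
top reel 354 0.0455 [0.4542 0.223  0.0274] [0.4536 0.2229 0.0456]
top cleaner 322 0.0341 [0.6579 0.017  0.0279] [0.6583 0.0167 0.0343]
top jar 258 0.0458 [ 0.4371 -0.0186  0.0232] [ 0.437  -0.0188  0.0459]
scene reel 299 0.0471 [0.4546 0.2221 0.0286] [0.4556 0.2223 0.0474]
scene cleaner 317 0.0359 [0.6596 0.0153 0.03  ] [0.6582 0.0159 0.036 ]
scene jar 175 0.0466 [ 0.4396 -0.0206  0.0258] [ 0.4394 -0.0185  0.0469]
plate ((491.2774658203125, 222.06167602539062), (174.6342315673828, 107.76757049560547), 6.036304950714111)
tray 406 ((492.2843017578125, -270.37310791015625), (170.03570556640625, 151.92764282226562), 3.1337883472442627)
```

View pics/z1.png

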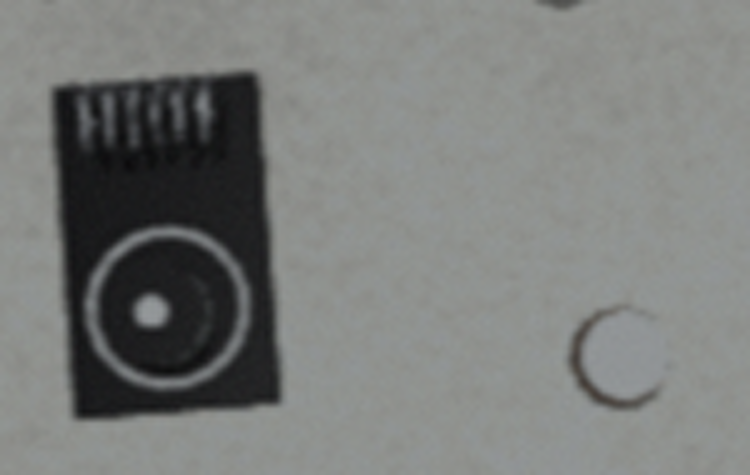

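Request:
apply_moves(targets=[[[0.41,0.88,0,5,1],[0.41,0.88,0,5,1],[0.41,0.88,0,5,1],[0.41,0.88,0,5,1],[0.41,0.88,0,5,1],[0.41,0.88,0,5,1],[0.41,0.88,0,5,1],[0.41,0.88,0,5,1]]])

```text
clock: 0.82
eef_pos: [0.2577, -0.2003, 0.2482]
tool_rot: [0.888, 0.461, 0.0, 0.0]
ft_force: [0.9, -0.1, 0.3]
grip_width: 0.0854
grasp_force: 0.0
```

Request:
apply_moves(targets=[[[0.41,0.88,0,5,1],[0.41,0.88,0,5,1],[0.41,0.88,0,5,1],[0.41,0.88,0,5,1],[0.41,0.88,0,5,1],[0.41,0.88,0,5,1],[0.41,0.88,0,5,1],[0.41,0.88,0,0,1]]])

```text
clock: 1.48
eef_pos: [0.3891, 0.0816, 0.2482]
tool_rot: [0.708, 0.706, -0.0, 0.0]
ft_force: [0.1, -0.0, 0.2]
grip_width: 0.0856
grasp_force: 0.0
```

Request:
apply_moves(targets=[[[0.41,0.88,-0.2,0,1],[0.41,0.88,-0.4,0,1],[0.41,0.88,-0.4,0,1],[0.3,0.6,-0.6,0,1],[0,0,0,0,1],[0,0,0,0,1]]])

```text
clock: 1.98
eef_pos: [0.4487, 0.2092, 0.1821]
tool_rot: [0.708, 0.706, -0.003, -0.001]
ft_force: [-0.1, -1.0, -0.1]
grip_width: 0.085
grasp_force: 0.0
```

Request:
apply_moves(targets=[[[0.15,0.34,-0.6,0,1],[0,0,-0.7,0,1],[0,0,-0.7,0,1],[0,0,-0.6,0,1],[0,0,-0.5,0,1],[0,0,-0.3,0,1],[0,0,-0.2,0,1],[0,0,0,0,1]]])

```text
clock: 2.65
eef_pos: [0.455, 0.2208, 0.0399]
tool_rot: [0.71, 0.705, -0.001, -0.0]
ft_force: [-0.2, -0.3, -0.1]
grip_width: 0.0854
grasp_force: 0.0
```

Request:
apply_moves(targets=[[[0,0,0,0,0],[0,0,0,0,-0.5],[0,0,0,0,-1],[0,0,0,0,-1],[0,0,0,0,-1],[0,0,0,0,-1]]])

```text
clock: 3.15
eef_pos: [0.4564, 0.2224, 0.0424]
tool_rot: [0.709, 0.705, 0.001, 0.0]
ft_force: [-2.2, -0.6, 5.6]
grip_width: 0.0513
grasp_force: 61.5
```

Request:
apply_moves(targets=[[[0,0,0.2,0,-1],[0,0,0.3,0,-1],[0,0,0.5,0,-1],[0,0,0.6,0,-1],[0,0,0.5,0,-1],[0,0,0.3,0,-1],[0,0,0,0,-1]]])

```text
clock: 3.73
eef_pos: [0.4579, 0.2231, 0.1403]
tool_rot: [0.709, 0.705, 0.003, 0.001]
ft_force: [0.0, 0.5, -2.2]
grip_width: 0.0508
grasp_force: 63.1
```

Run:
```python
from h import *
o=get_obs();print(o['eef_pos'],o['joint_pos'],o['ft_force'],o['grip_width'],o['grasp_force'])
im,d,p=shot("scene"); cv2.imwrite("pics/s2.png",cv2.resize(im[120:300,180:400],None,fx=3,fy=3,interpolation=cv2.INTER_CUBIC))
im,d,p=shot("top");cv2.imwrite("pics/t2.png",im); np.save("top2.npy",p)
```

```text
[0.45792638 0.22309229 0.14028234] [ 4.53410176e-01  3.27790308e-01 -1.69146484e-01  1.06693403e+00
 -1.27248800e-04  2.03018456e+00] [ 0.03347694  0.46822369 -2.15378822] 0.05084219222559991 63.11794817447662
```

View pics/s2.png

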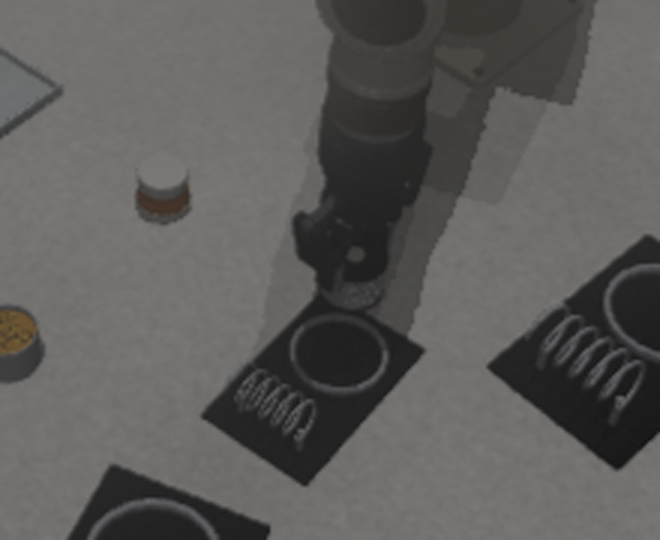

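The reel is held upright and the seat is empty. Next I carry it to the tray, passing well above the jar.

Request:
apply_moves(targets=[[[0.03,-0.3,0.3,0,-1],[0.07,-0.6,0.3,0,-1],[0.07,-0.9,0,0,-1],[0.07,-0.95,0,0,-1],[0.07,-0.95,0,0,-1],[0.07,-0.95,0,0,-1],[0.07,-0.95,0,0,-1],[0.07,-0.95,0,0,-1]]])

```text
clock: 4.5
eef_pos: [0.4753, -0.0416, 0.1591]
tool_rot: [0.709, 0.705, -0.001, -0.001]
ft_force: [1.5, -0.2, -2.0]
grip_width: 0.0509
grasp_force: 63.2
```

Request:
apply_moves(targets=[[[0.07,-0.95,0,0,-1],[0.07,-0.95,0,0,-1],[0.07,-0.95,0,0,-1],[0.07,-0.95,0,0,-1],[0.05,-0.9,0,0,-1],[0.05,-0.7,-0.2,0,-1],[0,-0.4,-0.4,0,-1],[0,0,0,0,-1]]])

```text
clock: 5.17
eef_pos: [0.4892, -0.2744, 0.1319]
tool_rot: [0.711, 0.703, -0.002, -0.003]
ft_force: [0.3, 0.1, -4.1]
grip_width: 0.0511
grasp_force: 63.3
```

Run:
```python
from h import *
o=get_obs();e=o['eef_pos'];print(e,o['grip_width'])
im,d,p=shot("scene")
m=(np.hypot(p[...,0]-e[0],p[...,1]-e[1])<.04)&(p[...,2]>.03)
q=p[m];q=q[q[:,2].argsort()];print(len(q),q[:12].round(4))
p=np.load("top2.npy");im=cv2.imread("pics/t2.png");g=im.min(2)
m=(g>70)&(np.hypot(p[...,0]-.457,p[...,1]-.219)<.05)&(p[...,2]<.03)
y=p[m];A=np.c_[2*y[:,:2],np.ones(len(y))];s=np.linalg.lstsq(A,(y[:,:2]**2).sum(1),rcond=None)[0]
print("ring",len(y),s[:2],np.sqrt(s[2]+s[0]**2+s[1]**2))
```

```text
[ 0.48921071 -0.27441716  0.13189677] 0.0510981851908959
2768 [[ 0.4976 -0.253   0.0951]
 [ 0.5038 -0.259   0.0951]
 [ 0.48   -0.2519  0.0964]
 [ 0.4959 -0.2548  0.0967]
 [ 0.492  -0.2506  0.0969]
 [ 0.5015 -0.2522  0.0979]
 [ 0.5166 -0.2789  0.098 ]
 [ 0.514  -0.2637  0.0983]
 [ 0.5102 -0.2593  0.0987]
 [ 0.5041 -0.2533  0.0988]
 [ 0.5131 -0.274   0.0989]
 [ 0.4869 -0.2474  0.0996]]
ring 31 [0.45945795 0.21740532] 0.038090562514897626
```

Request:
apply_moves(targets=[[[0,0,-0.4,0,-1],[0,0,-0.6,0,-1],[0,0,-0.6,0,-1],[0,0,-0.35,0,-1],[0,0,-0.1,0,-1],[0,0,0,0,-1],[0,0,0,0,-1]]])

```text
clock: 5.8
eef_pos: [0.4922, -0.2713, 0.055]
tool_rot: [0.709, 0.705, 0.0, 0.0]
ft_force: [-0.3, 0.3, -2.3]
grip_width: 0.051
grasp_force: 63.3
```

Request:
apply_moves(targets=[[[0,0,-0.06,0,-1],[0,0,-0.06,0,-1],[0,0,-0.05,0,-1],[0,0,0,0,-1]]])

```text
clock: 6.13
eef_pos: [0.4919, -0.2719, 0.0479]
tool_rot: [0.709, 0.705, 0.0, 0.0]
ft_force: [0.1, 0.6, -3.7]
grip_width: 0.0511
grasp_force: 63.4
```

Request:
apply_moves(targets=[[[0,0,-0.07,0,-1],[0,0,-0.07,0,-1],[0,0,-0.04,0,-1],[0,0,0,0,-1],[0,0,0,0,-1]]])

```text
clock: 6.55
eef_pos: [0.4917, -0.2718, 0.0403]
tool_rot: [0.709, 0.705, -0.0, -0.0]
ft_force: [0.6, 0.0, -2.6]
grip_width: 0.051
grasp_force: 63.4
```

Request:
apply_moves(targets=[[[0,0,-0.04,0,-1],[0,0,0,0,-1],[0,0,0,0,-1]]])

```text
clock: 6.8
eef_pos: [0.4921, -0.2721, 0.0395]
tool_rot: [0.709, 0.705, 0.0, 0.0]
ft_force: [-0.9, -0.6, 1.7]
grip_width: 0.0509
grasp_force: 63.6
```

Contact with the tray floor. I release slowly.

Request:
apply_moves(targets=[[[0,0,-0.01,0,-1],[0,0,0,0,0.3],[0,0,0,0,0.4],[0,0,0,0,0.7],[0,0,0,0,1],[0,0,0,0,1],[0,0,0,0,1]]])

```text
clock: 7.38
eef_pos: [0.4919, -0.2719, 0.0385]
tool_rot: [0.709, 0.705, -0.0, 0.0]
ft_force: [-0.6, -0.3, -0.1]
grip_width: 0.0852
grasp_force: 0.0
```

Request:
apply_moves(targets=[[[0,0,0.2,0,1],[0,0,0.4,0,1],[0,0,0.7,0,1],[0,0,0.8,0,1],[0.2,0.4,0.6,0,1],[0.5,0.7,0,0,1],[0.52,0.85,0,0,1],[0.52,0.85,0,0,1]]])

```text
clock: 8.05
eef_pos: [0.5625, -0.1595, 0.1484]
tool_rot: [0.71, 0.704, 0.001, 0.001]
ft_force: [0.0, -1.4, -0.5]
grip_width: 0.0857
grasp_force: 0.0
```

Run:
```python
from h import *
print(get_obs()['eef_pos'])
for n in("top","scene"):
    im,d,p=shot(n)
    m=(np.hypot(p[...,0]-.492,p[...,1]+.272)<.04)&(p[...,2]>.025)&(p[...,2]<.06)
    q=p[m];t=q[q[:,2]>.036];print(n,len(q),np.median(t,0),cv2.minEnclosingCircle(t[:,:2].astype(np.float32)))
    A=np.c_[t[:,:2],np.ones(len(t))];print(np.linalg.lstsq(A,t[:,2],rcond=None)[0])
cv2.imwrite("pics/s3.png",im)
```

```text
[ 0.56250039 -0.15951593  0.14844419]
top 0 [nan nan nan] ((0.0, 0.0), 0.0)
[0. 0. 0.]
scene 257 [ 0.49491139 -0.26909385  0.04457807] ((0.49490782618522644, -0.27469581365585327), 0.03210519254207611)
[-0.00412437 -0.03433466  0.0369849 ]
  return _methods._mean(a, axis=axis, dtype=dtype,
  ret = um.true_divide(
```

View pics/s3.png

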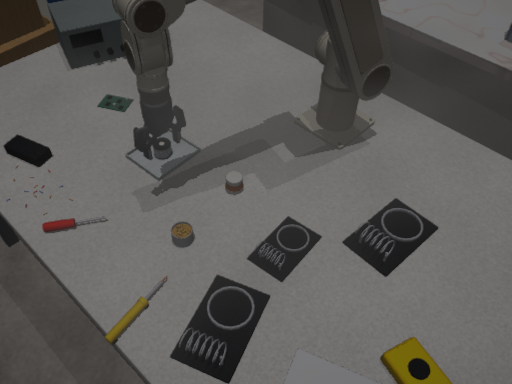

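The reel stands flat in the tray at (163,148). Next is the tip cleaner.

Request:
apply_moves(targets=[[[0.4,0.8,0,0,1],[0.45,0.8,0,0,1],[0.45,0.8,0,0,1],[0.45,0.8,0,0,1],[0.4,0.7,-0.3,0,1],[0.2,0.4,-0.5,0,1],[0,0,-0.4,0,1],[0,0,0,0,1]]])

```text
clock: 8.82
eef_pos: [0.6531, 0.0132, 0.0945]
tool_rot: [0.708, 0.706, -0.003, -0.002]
ft_force: [-1.4, -0.5, -0.6]
grip_width: 0.0855
grasp_force: 0.0
```

Request:
apply_moves(targets=[[[0.05,0.03,-0.4,0,1],[0,0,-0.4,0,1],[0,0,-0.3,0,1],[0,0,-0.15,0,1],[0,0,0,0,1],[0,0,0,0,1]]])

```text
clock: 9.32
eef_pos: [0.6574, 0.0127, 0.049]
tool_rot: [0.71, 0.705, -0.0, -0.0]
ft_force: [0.3, 0.3, 0.5]
grip_width: 0.0853
grasp_force: 0.0
```

Request:
apply_moves(targets=[[[0.02,0.1,-0.2,0,1],[0,0,-0.2,0,1],[0,0,0,0,1],[0,0,0,0,0],[0,0,0,0,-0.5],[0,0,0,0,-1],[0,0,0,0,-1],[0,0,0,0,-1]]])

```text
clock: 9.98
eef_pos: [0.6589, 0.0174, 0.0333]
tool_rot: [0.709, 0.705, 0.001, 0.001]
ft_force: [0.1, -0.0, 2.4]
grip_width: 0.0536
grasp_force: 63.5
```

Request:
apply_moves(targets=[[[0,0,0,0,-1],[0,0,0,0,-1]]])

```text
clock: 10.15
eef_pos: [0.6589, 0.0173, 0.0333]
tool_rot: [0.709, 0.705, 0.001, 0.001]
ft_force: [1.0, 0.2, 4.7]
grip_width: 0.0534
grasp_force: 63.6
```

Request:
apply_moves(targets=[[[0,0,0.2,0,-1],[0,0,0.4,0,-1],[0,0,0.7,0,-1],[0,0,0.8,0,-1],[0,0,0.7,0,-1],[-0.2,0.2,0.4,0,-1],[-0.4,0.4,0,0,-1],[-0.6,0.6,0,0,-1]]])

```text
clock: 10.82
eef_pos: [0.6119, 0.0641, 0.1621]
tool_rot: [0.71, 0.704, 0.001, 0.002]
ft_force: [0.3, 2.0, -1.0]
grip_width: 0.053
grasp_force: 63.4
```

Request:
apply_moves(targets=[[[-0.7,0.7,0,0,-1],[-0.7,0.7,0,0,-1],[-0.7,0.7,0,0,-1],[-0.7,0.7,0,0,-1],[-0.5,0.5,0,0,-1],[-0.3,0.3,0,0,-1],[-0.1,0.1,0,0,-1],[0,0,0,0,-1]]])

```text
clock: 11.48
eef_pos: [0.4609, 0.2141, 0.1606]
tool_rot: [0.708, 0.706, -0.0, -0.0]
ft_force: [-1.1, -0.2, -1.8]
grip_width: 0.0532
grasp_force: 63.5
```

Run:
```python
from h import *
o=get_obs();e=o['eef_pos'];print(e,o['grip_width'],o['ft_force'])
im,d,p=shot("scene")
m=(np.hypot(p[...,0]-e[0],p[...,1]-e[1])<.035)&(p[...,2]>.07)
q=p[m];q=q[q[:,2].argsort()];print(len(q),q[:12].round(4))
cv2.imwrite("pics/s4.png",cv2.resize(im[120:300,180:400],None,fx=3,fy=3,interpolation=cv2.INTER_CUBIC))
# ring from scene cam (first-lift picture had it hidden); white pixels on plate
g=im.min(2); m=(g>70)&(np.hypot(p[...,0]-.459,p[...,1]-.218)<.047)&(p[...,2]<.03)
y=p[m][:,:2];r=np.hypot(*(y-[.459,.218]).T);y=y[r>.033]
A=np.c_[2*y,np.ones(len(y))];s=np.linalg.lstsq(A,(y**2).sum(1),rcond=None)[0]
print("ring",len(y),s[:2],np.sqrt(s[2]+s[0]**2+s[1]**2))
```

```text
[0.46094516 0.21405311 0.16057449] 0.053233268543037525 [-1.0547482  -0.21489644 -1.82674487]
2582 [[0.4807 0.1935 0.1265]
 [0.4581 0.2379 0.1266]
 [0.4687 0.2374 0.1276]
 [0.4848 0.2228 0.1287]
 [0.4868 0.2213 0.1291]
 [0.4644 0.2397 0.1296]
 [0.4858 0.2011 0.1298]
 [0.4884 0.2163 0.1299]
 [0.4757 0.2336 0.1302]
 [0.4728 0.2374 0.131 ]
 [0.4815 0.2292 0.1314]
 [0.485  0.2258 0.1314]]
ring 54 [0.45748911 0.21885991] 0.040236728076084555
```

View pics/s4.png

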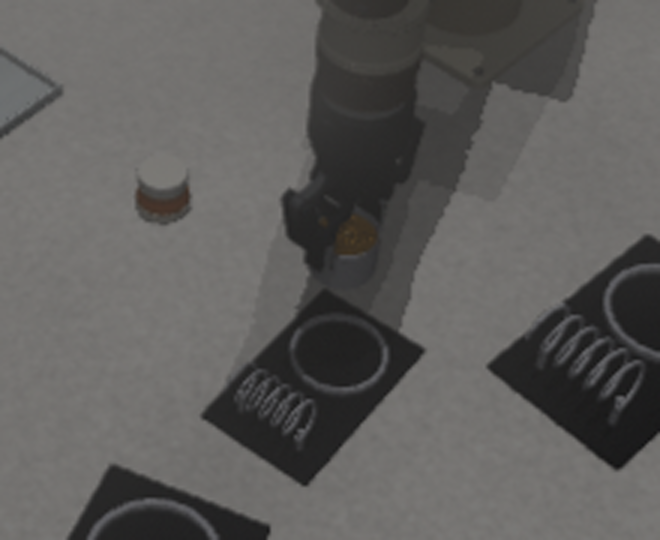

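The tip cleaner is held upright above the empty seat. I align it to the ring centre and lower it.

Request:
apply_moves(targets=[[[-0.06,0.12,-0.3,0,-1],[0,0,-0.6,0,-1],[0,0,-0.6,0,-1],[0,0,-0.6,0,-1],[0,0,-0.35,0,-1],[0,0,-0.1,0,-1],[0,0,0,0,-1],[0,0,0,0,-1]]])

```text
clock: 12.2
eef_pos: [0.461, 0.2177, 0.059]
tool_rot: [0.71, 0.704, 0.0, 0.0]
ft_force: [0.8, -0.1, -0.5]
grip_width: 0.0533
grasp_force: 63.4
```

Request:
apply_moves(targets=[[[-0.07,0.03,-0.1,0,-1],[0,0,-0.15,0,-1],[0,0,-0.1,0,-1],[0,0,-0.06,0,-1],[0,0,0,0,-1],[0,0,0,0,-1]]])

```text
clock: 12.7
eef_pos: [0.4569, 0.2193, 0.0421]
tool_rot: [0.709, 0.705, -0.0, -0.0]
ft_force: [-0.7, -0.3, -1.5]
grip_width: 0.0534
grasp_force: 63.4
```

Request:
apply_moves(targets=[[[0.02,0,-0.03,0,-1],[0,0,-0.03,0,-1],[0,0,0,0,-1],[0,0,0,0,-1]]])

```text
clock: 13.03
eef_pos: [0.4579, 0.2193, 0.0398]
tool_rot: [0.709, 0.705, -0.0, -0.0]
ft_force: [0.4, -1.0, -1.2]
grip_width: 0.0537
grasp_force: 63.4
```

Request:
apply_moves(targets=[[[0,0,-0.03,0,-1],[0,0,0,0,-1],[0,0,0,0,-1]]])

```text
clock: 13.28
eef_pos: [0.458, 0.2194, 0.0392]
tool_rot: [0.709, 0.705, 0.0, 0.0]
ft_force: [-0.8, -1.2, 6.0]
grip_width: 0.0538
grasp_force: 64.1
```

Seated. I release, retreat and check.

Request:
apply_moves(targets=[[[0,0,0,0,0.3],[0,0,0,0,0.4],[0,0,0,0,0.7],[0,0,0,0,1],[0,0,0,0,1],[0,0,0,0,1]]])

```text
clock: 13.78
eef_pos: [0.4579, 0.2193, 0.0384]
tool_rot: [0.709, 0.705, -0.0, -0.0]
ft_force: [0.4, 0.3, -0.1]
grip_width: 0.0856
grasp_force: 0.0
```

Request:
apply_moves(targets=[[[0,0,0.2,0,1],[0,0,0.4,0,1],[0,0,0.7,0,1],[0,0,0.9,0,1],[0,0,0.9,0,1],[-0.3,0,0.7,0,1],[-0.6,-0.4,0,0,1],[-0.6,-0.6,0,0,1]]])

```text
clock: 14.45
eef_pos: [0.3995, 0.1809, 0.1935]
tool_rot: [0.708, 0.706, 0.003, 0.001]
ft_force: [-0.8, 0.1, 0.1]
grip_width: 0.0854
grasp_force: 0.0
```

Request:
apply_moves(targets=[[[-0.6,-0.6,0,0,1],[-0.6,-0.6,0,0,1],[-0.4,-0.6,0,0,1],[0,-0.3,0,0,1],[0,0,0,0,1],[0,0,0,0,1]]])

```text
clock: 14.95
eef_pos: [0.3343, 0.0952, 0.1914]
tool_rot: [0.71, 0.704, 0.001, 0.0]
ft_force: [-0.1, 1.6, -1.3]
grip_width: 0.0853
grasp_force: 0.0
```

Run:
```python
from h import *
o=get_obs();print(o['eef_pos'],o['grip_width'],o['ft_force'])
out=[]
for n in("top","scene"):
    im,d,p=shot(n); out.append(im)
    for nm,x,y in(("cl",.458,.219),("reel",.492,-.272)):
        m=(np.hypot(p[...,0]-x,p[...,1]-y)<.045)&(p[...,2]>.028)&(p[...,2]<.06)
        t=p[m]
        if len(t): print(n,nm,len(t),np.median(t,0).round(4),cv2.minEnclosingCircle(t[:,:2].astype(np.float32)))
a=cv2.resize(out[0][120:250,130:290],(480,390));b=cv2.resize(out[0][130:240,330:410],(284,390))
cv2.imwrite("pics/f.png",np.hstack([a,b]));cv2.imwrite("pics/f2.png",cv2.resize(out[1][110:290,110:350],(800,600)))
```

```text
[0.33426825 0.0952298  0.19138726] 0.08530644349466225 [-0.06107007  1.56888129 -1.29225016]
top cl 390 [0.4585 0.2197 0.0393] ((0.458374947309494, 0.21929647028446198), 0.028077760711312294)
top reel 368 [ 0.4929 -0.27    0.043 ] ((0.4927244782447815, -0.27084046602249146), 0.027446284890174866)
scene cl 391 [0.461  0.2192 0.0417] ((0.45873239636421204, 0.21957282721996307), 0.029499266296625137)
scene reel 247 [ 0.4964 -0.2673  0.0438] ((0.49275025725364685, -0.2737315893173218), 0.030089905485510826)
```

View pics/f.png

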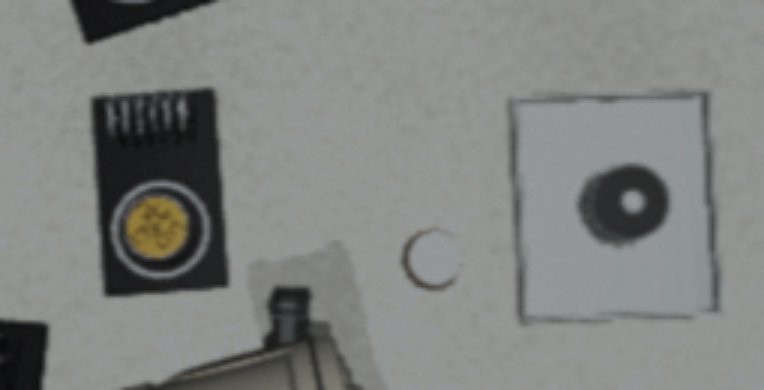

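View pics/f2.png

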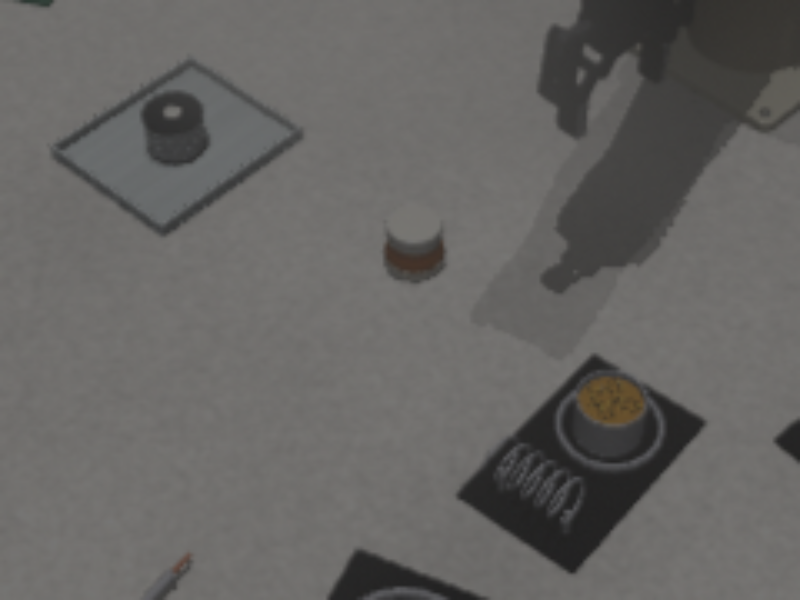

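In the crops, the reel stands flat in the tray (about (175,128) in the scene view). The tip cleaner is upright inside the ring (about (610,415)), and the gripper is clear of both.

```bash
python3 -c "
from workcell import order
print(order.job_done())"
```

```text
the job is handed in; nothing more can be done
None
```

The job is handed in: the reel stands flat on its end in the tray and the tip cleaner sits upright in the stand's seat inside the ring; the arm was clear of both, about 15 s in.

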